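# Seal the shoe box lid along its tab row

### The job

Snap the shoe box lid shut: starting at the orange corner, run a closed fingertip lightly along the row of blue tabs to the other end, pressing each one down flush with the rim, in order and in one pass without lifting away from the row on the way. Do not press hard, lift or shove the box, and leave the tin on the lid and everything else where it is; finish with the hand clear.

Things in the scene. Friction and masses are not known exactly. Their poses are not given: they have to be found in the camera images.
- shoebox: Loose clear shoe box holding shoes, about 2 kg, white lid. Origin on its underside below the middle of the tab row; z up, y along the row to the orange corner. It spans x -13 to 197, y -165 to 165 mm; rim top 118 mm, lid panel inside it 106 mm high. Fixed corner blocks (y 132 to 165 mm orange, -132 to -165 mm white, 26 mm wide, tops at rim height) close the row.
- row_start (a point): Point on the box at the middle of tab 1 (the tab next to the orange corner), at the height of the rim, 118 mm above the table: where the tab's crown lies when it is flush. Axes as the box.
- row_end (a point): The same point for tab 6 (the tab next to the white corner), 220 mm from row_start.
- tab1 (a joint): Blue press tab 1 of 6 from the orange corner, centre at box x 0, y 110 mm; 44 mm along the row, 26 wide, flat crown 8 long, ends sloping 10 mm down over 17.5, so a fingertip slides from tab to tab at rim height. Value (m) = depth pressed: 0 crown 6 mm above the rim, 0.006 flush, 0.008 bottom stop. About 1.5 N moves it at any depth; it stays where left; starts at 0 to 0.0012.
- tab2 (a joint): Blue press tab 2 of 6 from the orange corner, centre at box x 0, y 66 mm; 44 mm along the row, 26 wide, flat crown 8 long, ends sloping 10 mm down over 17.5, so a fingertip slides from tab to tab at rim height. Value (m) = depth pressed: 0 crown 6 mm above the rim, 0.006 flush, 0.008 bottom stop. About 1.5 N moves it at any depth; it stays where left; starts at 0 to 0.0012.
- tab3 (a joint): Blue press tab 3 of 6 from the orange corner, centre at box x 0, y 22 mm; 44 mm along the row, 26 wide, flat crown 8 long, ends sloping 10 mm down over 17.5, so a fingertip slides from tab to tab at rim height. Value (m) = depth pressed: 0 crown 6 mm above the rim, 0.006 flush, 0.008 bottom stop. About 1.5 N moves it at any depth; it stays where left; starts at 0 to 0.0012.
- tab4 (a joint): Blue press tab 4 of 6 from the orange corner, centre at box x 0, y -22 mm; 44 mm along the row, 26 wide, flat crown 8 long, ends sloping 10 mm down over 17.5, so a fingertip slides from tab to tab at rim height. Value (m) = depth pressed: 0 crown 6 mm above the rim, 0.006 flush, 0.008 bottom stop. About 1.5 N moves it at any depth; it stays where left; starts at 0 to 0.0012.
- tab5 (a joint): Blue press tab 5 of 6 from the orange corner, centre at box x 0, y -66 mm; 44 mm along the row, 26 wide, flat crown 8 long, ends sloping 10 mm down over 17.5, so a fingertip slides from tab to tab at rim height. Value (m) = depth pressed: 0 crown 6 mm above the rim, 0.006 flush, 0.008 bottom stop. About 1.5 N moves it at any depth; it stays where left; starts at 0 to 0.0012.
- tab6 (a joint): Blue press tab 6 of 6 from the orange corner, centre at box x 0, y -110 mm; 44 mm along the row, 26 wide, flat crown 8 long, ends sloping 10 mm down over 17.5, so a fingertip slides from tab to tab at rim height. Value (m) = depth pressed: 0 crown 6 mm above the rim, 0.006 flush, 0.008 bottom stop. About 1.5 N moves it at any depth; it stays where left; starts at 0 to 0.0012.
- tin: Red and brass shoe polish tin, 72 mm across, 23 mm high, standing on the lid of the box. Origin under its centre.
- vase: Small white porcelain vase, 56 mm across, 85 mm high, beside the tab row on the table. Origin under its centre.
- brush: Wooden shoe brush with black bristles, 50 x 150 x 40 mm, lying beside the tab row on the table. Origin under its centre.
- sandal_left: Cork sandal with two dark straps, 260 x 90 mm, 68 mm high. Origin on its underside near the middle, x to the toe.
- sandal_right: The other sandal, the same size.
- hanger: White coat hanger with a steel hook lying flat, 414 mm wide, 14 mm thick. Origin at the middle of its bar.
- case: Black spectacle case, 65 x 160 x 45 mm. Origin under its centre.
There are look-alikes about, which are no part of the job. Leave any purple or yellow look-alike of the case alone. What is meant by the vase is not yellow, and is the larger of those in its own colour.

How it is judged:
At the end, for the whole second after the job is handed in: All six blue tabs are down to within 1.5 mm of flush or lower (value above 0.0045), the box stands upright and at rest within 20 mm of where it began, and every other thing is upright within 30 mm of where it began (value of joint each of tab1, tab2, tab3, tab4, tab5, tab6 above 0.0045 m and distance of shoebox from where it was at the start of the episode below 0.02 m and angle between shoebox's own z axis and vertical below 0.05 rad and linear speed of shoebox below 0.02 m/s and distance of each of tin, vase, brush, sandal_left, sandal_right, hanger, case from where it was at the start of the episode below 0.03 m and angle between each of tin, vase, brush, sandal_left, sandal_right, hanger, case's own z axis and vertical below 0.2 rad); the robot touches nothing.
It fails at once if a tab is pressed home before the one nearer the orange corner ((value of joint tab2 above 0.0045 m and value of joint tab1 below 0.002 m) or (value of joint tab3 above 0.0045 m and value of joint tab2 below 0.002 m) or (value of joint tab4 above 0.0045 m and value of joint tab3 below 0.002 m) or (value of joint tab5 above 0.0045 m and value of joint tab4 below 0.002 m) or (value of joint tab6 above 0.0045 m and value of joint tab5 below 0.002 m)).
It fails at once if the fingertips leave the row (more than about 40 mm above the rim) after tab 1 is home and before tab 6 is (value of joint tab1 above 0.0045 m and value of joint tab6 below 0.0045 m and z of the grasp point in the frame of shoebox above 0.177 m).
It fails at once if the box is pressed harder than 40 N (contact force between any of the arm, the fingers and shoebox above 40 N).
It fails at once if the box is lifted, tipped or pushed away by more than 30 mm (height (world z) of shoebox above 0.008 m or angle between shoebox's own z axis and vertical above 0.12 rad or distance of shoebox from where it was at the start of the episode above 0.03 m).
It fails at once if another thing is moved by more than 40 mm, lifted or knocked over (distance of any of tin, vase, brush, sandal_left, sandal_right, hanger, case from where it was at the start of the episode above 0.04 m or angle between any of tin, vase, brush, sandal_left, sandal_right, hanger, case's own z axis and vertical above 0.5 rad or height (world z) of tin above 0.13 m or height (world z) of any of vase, brush, sandal_left, sandal_right, hanger, case above 0.03 m).
It also fails if it takes over 38 s, if anything falls off the work surface, if the arm or the gripper's body presses on something with over 40 N, if the wrist force passes 120 N, or if a joint passes its speed limit or range.

### The arm

A 7-joint arm with a two-finger parallel gripper is mounted at the origin on the work surface. World frame = base frame: x ahead of the robot, y to its left, z up, the work surface at z = 0. Lengths are in m, angles in rad, forces in N, time in s.
With the tool pointing down it reaches from about 0.425 to 0.875 m from the base axis. Payload 4.7 kg.
Tool frame: the origin (TCP) lies between the finger pads; the fingertips stand 19 mm ahead of it and the grasp point (between the pads) is the TCP (ctrl.tip_extent is the distance from the TCP to the fingertips, in m); z points along the fingers, y is the line along which they close (so a half turn about z gives the same grasp; the last joint's range is limited). The gripper opens to 87 mm and grips with 3 to 60 N. Pads are 19 mm wide; open, the fingers measure 117 mm over their backs; the gripper's body (75 mm by 190 mm) begins 51 mm behind the grasp point.
Start: joints at [-1.116, 0.321, -0.07, 1.45, 0.023, 1.371, -0.057], TCP at [0.277, 0.588, 0.242] pointing down, gripper open.
Joint ranges: [-2.86, 2.86], [-0.3, 2.09], [-1.38, 1.24], [0.06, 2.45], [-1.56, 4.7], [0.09, 2.05], [-2.69, 2.69]. Speed limits (rad/s): [2.57, 2.57, 3.14, 3.14, 3.14, 3.14, 3.14].

### API

Orientations are given as a rotation vector (axis times angle).
In Python, from bench import ctrl gives the robot as it stands.
- The arm moves only by the shell command python3 -m crank 'ROWS' [OPENING] [FORCE]. ROWS is JSON, a list of rows, each an object of numbers: "tx", "ty", "tz": the shift along the tool's x, y, z in mm; "turn": the turn about the tool's z in units of 5 degrees (1.0 is 5 degrees). In form: [{"tx": .., "ty": .., "tz": .., "turn": ..}, ...]. A call has 1 to 5 rows; each row is the pose to reach, as a shift and turn from the pose commanded when the call began, along the tool's axes at that moment; what a row does not reach only later rows make up. A row lasts 1/8 s, in which the tool goes at most 62.5 mm and 10.7 degrees, less where a joint would pass 70% of its speed; a pose out of reach is approached as far as the arm can. A call with a gripper value outside its range is refused whole. OPENING is the finger opening in mm, from 0 to 87, set as the call begins (- or left out, the last holds). The fingers move at their own pace and stop on an object; FORCE is the grip in N (left out, the last holds). Time passes only in rows, so rows that repeat a pose let the fingers close. It gives the time, the measured TCP pose, the force, the opening and the grip force at its end, in the units of the state.
- ctrl.get_state(): the state, without advancing time (a new reading comes with each control period).
- ctrl.get_image(name): name is "scene" or "top" or "wrist"; returns (picture, depth): 400x640x3 uint8, red, green, blue; 400x640 float32, m along the optical axis (not along the pixel's ray), 0 where there is no reading.
- ctrl.camera_model(name): a dict with "intrinsics" (3x3 intrinsics, pixels), "origin" and "orientation" of the camera in the world. Camera axes: x right, y down, z forward; pixel columns grow to the right and rows downward; lengths in m; the calibration is good to about 2 mm. A picture is of the moment at which its call begins: read the wrist's pose just before it. camera_model takes no time and is no camera call; for the wrist camera it gives the pose at the moment of the call.
- ctrl.close_job(): hands the job in; it is judged then, once.
Trained networks look in the newest picture that a camera, given by its name, has taken for a name from the list of things; names that differ only in an ending like _2 or _b are one class to them, and where a whole thing is asked for, a point or a joint stands for the part that bears it (a point fixed in the world has none). Each returns a list of dicts, best first, with "confidence" (0 to 1); they miss things now and then, are a little off and sometimes report something else, mostly with a low value. They report only what shows in the picture. A call takes as long as a camera call. They do not tell look-alikes from the thing itself.
- ctrl.recognise(camera, query): "xyz" ([x, y, z] in m, in world coordinates, good to about 4 mm: the middle of the surface that is visible of it).
- ctrl.mark_of(camera, query): "xyz" ([x, y, z] in m, in world coordinates, good to about 4 mm: a listed point, or the origin of a listed thing).
The state is a dict: "time": time; "joint_positions": joint angles; "qd": joint speeds; "joint_torque": joint torques, N m; "position": TCP position; "tool_rot": TCP orientation; "ft_force": force on the tool from outside, world axes, zero at the start; "torque": the same for the moment, N m; "grip_width": opening from 0.0 (shut) to 1.0 (fully open); "grip_force": force on a finger pad.
Only numpy, scipy, OpenCV 4.12 (cv2) and the standard library are available. Lean on these libraries where they do the work, as an engineer would, in place of code of your own. Each camera call takes 0.05 s, during which the arm holds its last target. There are 200 camera calls.

## Working session

There is one attempt and no reset: what is moved stays moved. The work goes in short steps, Python scripts to look and compute and a shell command to move; the robot and the scene stay as the last step left them, time stands still between calls to the robot, and variables do not carry over. Pictures are saved under pics/ and viewed, at most 10 in all, crops included, and the job is handed in when it is done.

```bash
mkdir -p pics; cat > h.py <<'E'
import numpy as np,cv2
from bench import ctrl
from scipy.spatial.transform import Rotation as R
def rot(o):
    o=np.array(o,float); return o if o.shape==(3,3) else (R.from_rotvec(o).as_matrix() if o.size==3 else R.from_quat(o).as_matrix())
def cloud(name):
    m=ctrl.camera_model(name); im,d=ctrl.get_image(name); K=np.array(m["intrinsics"])
    v,u=np.mgrid[:400,:640]
    p=np.stack([(u-K[0,2])/K[0,0]*d,(v-K[1,2])/K[1,1]*d,d],-1)
    return im,d,p@rot(m["orientation"]).T+np.array(m["origin"])
def proj(name,x):
    m=ctrl.camera_model(name);K=np.array(m["intrinsics"]);c=rot(m["orientation"]).T@(np.array(x)-m["origin"]);c=K@c;return (c[:2]/c[2]).round().astype(int)
E
python3 - <<'E'
from h import *
s=ctrl.get_state();print(s)
for n in ("top","scene"):
    im,d,P=cloud(n);cv2.imwrite(f"pics/{n}0.png",im[...,::-1])
    np.savez(f"{n}0.npz",im=im,P=P)
    print(n,ctrl.camera_model(n)["origin"])
    for q in ("row_start","row_end","shoebox","vase","brush","case","tin"):
        for r in ctrl.mark_of(n,q)[:3]: print(q,np.round(r["xyz"],3),round(r["confidence"],2),proj(n,r["xyz"]))
E
```

```text
{'time': 0.0, 'joint_positions': array([-1.11590423,  0.32177603, -0.07008176,  1.4516773 ,  0.02262371,
        1.37077212, -0.05686848]), 'qd': array([-2.28668292e-05, -2.57058701e-04,  6.08173826e-04,  3.97783851e-04,
       -2.43355463e-04, -1.98229955e-03,  6.81616731e-04]), 'joint_torque': array([ 4.83951280e-04, -4.91290462e+01, -4.03188486e-01, -3.12530494e+01,
       -6.38201111e-02,  4.35544678e-02,  1.87063738e-04]), 'position': array([0.27716107, 0.58738325, 0.2404908 ]), 'tool_rot': array([-6.86642316e-01, -3.06534443e+00,  2.86504087e-03]), 'ft_force': array([-0.16239983,  0.32962353,  0.49509322]), 'torque': array([ 0.01518624,  0.01609458, -0.00274915]), 'grip_force': 0.0, 'grip_width': 0.9967771224967248}
top [ 0.35403472 -0.03507281  1.49367817]
row_start [0.454 0.129 0.123] 0.67 [274 213]
row_end [ 0.552 -0.072  0.118] 0.63 [329 188]
shoebox [0.501 0.024 0.   ] 0.91 [304 204]
shoebox [0.605 0.406 0.002] 0.58 [210 177]
vase [ 0.479 -0.092  0.   ] 0.66 [333 210]
vase [ 0.52  -0.196  0.001] 0.58 [359 200]
vase [ 0.336 -0.067 -0.003] 0.42 [326 246]
brush [ 0.376  0.074 -0.001] 0.79 [291 235]
case [ 0.281  0.501 -0.001] 0.9 [182 259]
case [ 0.341 -0.224  0.001] 0.77 [366 245]
case [0.325 0.311 0.002] 0.56 [231 248]
tin [0.57  0.112 0.102] 0.62 [280 183]
scene [ 1.64033162 -0.90853392  1.00773278]
row_start [0.452 0.125 0.117] 0.85 [363 185]
row_end [ 0.553 -0.069  0.117] 0.91 [339 215]
shoebox [0.499 0.028 0.001] 0.59 [351 226]
vase [ 0.335 -0.067  0.004] 0.78 [304 215]
vase [ 0.522 -0.194  0.   ] 0.73 [305 252]
vase [ 0.482 -0.09  -0.002] 0.59 [322 236]
brush [0.374 0.074 0.003] 0.81 [340 207]
case [ 0.283  0.498 -0.003] 0.72 [401 168]
case [ 0.324  0.316 -0.   ] 0.66 [377 184]
case [ 0.346 -0.223 -0.002] 0.64 [271 233]
tin [0.569 0.11  0.106] 0.64 [381 202]
```

```bash
python3 - <<'E'
from h import *
im=cv2.imread("pics/top0.png");cv2.imwrite("pics/top_c.png",cv2.resize(im[110:300,150:400],None,fx=3,fy=3,interpolation=cv2.INTER_CUBIC))
z=np.load("top0.npz");P=z["P"];im=z["im"].astype(int)
for n in ("top0","scene0"):
    z=np.load(n+".npz");P=z["P"];im=z["im"].astype(np.uint8)
    h=cv2.cvtColor(im,cv2.COLOR_RGB2HSV)
    for nm,lo,hi in (("blue",100,125),("orange",5,20)):
        m=(h[...,0]>=lo)&(h[...,0]<=hi)&(h[...,1]>130)&(P[...,2]>.1)&(P[...,2]<.14)
        q=P[m]
        if len(q)>3:
            c=np.median(q,0);u,s,vt=np.linalg.svd((q-q.mean(0))[:,:2],full_matrices=False);t=(q-q.mean(0))[:,:2]@vt[0]
            print(n,nm,len(q),q.mean(0).round(4),vt[0].round(3),t.min().round(3),t.max().round(3),"z",np.percentile(q[:,2],[5,50,95]).round(4))
E
```

```text
top0 blue 448 [0.4619 0.1509 0.1195] [ 0.328 -0.945] -1.041 0.259 z [0.1109 0.1196 0.1279]
top0 orange 1798 [0.5373 0.6242 0.1118] [-0.289 -0.957] -0.558 1.619 z [0.1026 0.1103 0.1286]
scene0 blue 286 [ 0.4138 -0.0245  0.1187] [-0.901 -0.433] -0.558 1.225 z [0.1108 0.1184 0.1266]
scene0 orange 2577 [-0.0034  0.5102  0.1177] [0.744 0.668] -2.407 1.552 z [0.1015 0.115  0.1378]
```

View pics/top_c.png

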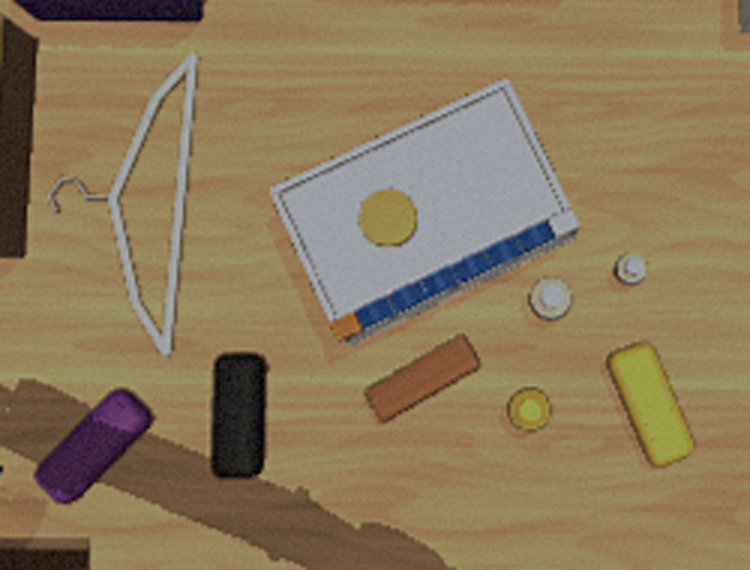

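The top crop shows the following:
- **Box:** it is the only shoebox. The orange corner is at crop (347,327), which is full-image (266,219). The blue row runs to the white corner at crop (567,225), full (339,185). The tin is at crop (388,217).
- **Things beside the row:** the brush is at (422,378). The larger white vase is at (551,299), so it is the one meant. The small white vase at (630,268) and the yellow one at (529,409) are look-alikes.
- **Cases:** the black case at (239,415) is the real one. The purple (95,445) and yellow (651,404) ones are look-alikes.

What could be taken for the row is only this blue strip, top-image (274,213) to (329,188). Next I'll refine it and check a close crop.

```bash
cat >> h.py <<'E'
def fit(im,P):
    h=cv2.cvtColor(im.astype(np.uint8),cv2.COLOR_RGB2HSV)
    near=(abs(P[...,0]-.503)<.1)&(abs(P[...,1]-.028)<.15)&(P[...,2]>.1)&(P[...,2]<.14)
    for nm,lo,hi in (("blue",100,125),("orange",5,20)):
        m=(h[...,0]>=lo)&(h[...,0]<=hi)&(h[...,1]>110)&near
        if nm=="orange": m&=np.linalg.norm(P[...,:2]-[.434,.163],axis=-1)<.05
        q=P[m]
        if len(q)<20: continue
        r=cv2.minAreaRect(q[:,:2].astype(np.float32)*1000)
        u,s,vt=np.linalg.svd((q-q.mean(0))[:,:2],full_matrices=False)
        print(nm,len(q),"mean",q.mean(0).round(4),"rect",np.round(r[0],1),np.round(r[1],1),round(r[2],1),"dir",vt[0].round(3),"z",np.percentile(q[:,2],[5,50,95]).round(4))
E
python3 - <<'E'
from h import *
for n in ("top","scene"):
    z=np.load(n+"0.npz");print(n);fit(z["im"],z["P"])
im=cv2.imread("pics/scene0.png");cv2.imwrite("pics/scene_c.png",cv2.resize(im[140:290,270:450],None,fx=4,fy=4,interpolation=cv2.INTER_CUBIC))
E
```

```text
top
blue 431 mean [0.5013 0.0289 0.119 ] rect [501.9  28.5] [ 24.1 261.2] 25.9 dir [-0.439  0.899] z [0.1108 0.1195 0.1261]
orange 58 mean [0.4356 0.1609 0.1179] rect [435.8 161.4] [22.9 31. ] 25.6 dir [ 0.484 -0.875] z [0.1116 0.1183 0.1229]
scene
blue 272 mean [0.5098 0.0159 0.1185] rect [504.2  25. ] [ 27.5 243.6] 25.7 dir [ 0.434 -0.901] z [0.1119 0.1185 0.1246]
orange 33 mean [0.4388 0.1606 0.1158] rect [438.1 160.4] [26.2 32.9] 19.2 dir [ 0.767 -0.641] z [0.1114 0.1158 0.1212]
```

View pics/scene_c.png

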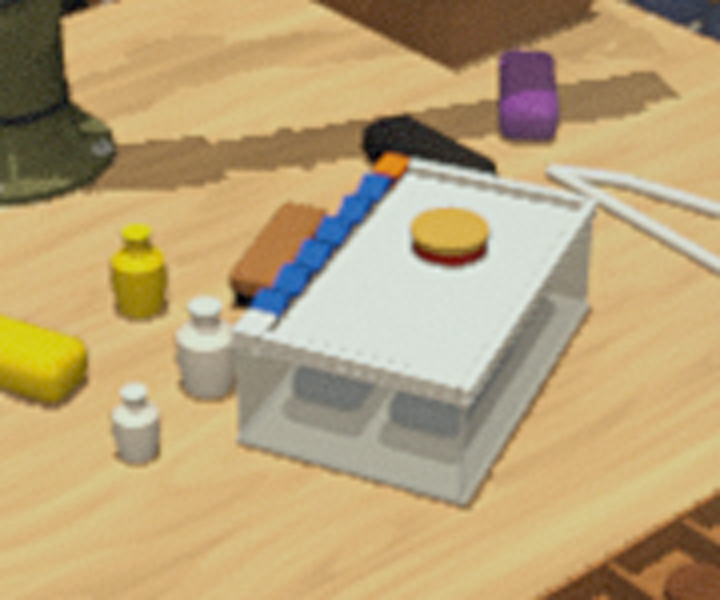

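The crop shows six blue tabs from the orange corner at crop (395,165) to the white corner at (255,320). The tin is on the lid at (450,235) and the vase and brush stand beside the row. The fit of 26 x 262 mm with z about 0.119 agrees with the description and with the networks.

```bash
cat >> h.py <<'E'
C=np.array([.5017,.0287]);D=np.array([.437,-.899]);D/=np.linalg.norm(D)
def go(along,z,C=C,D=D):
    "tool-axis mm and turn units from the measured pose to row coordinate along (m, + toward white) and TCP height z"
    s=ctrl.get_state();Rm=rot(s["tool_rot"]);t=np.r_[C+along*D,z]
    a=Rm.T@(t-s["position"])*1000
    Dt=Rm.T@np.r_[D,0];ang=np.degrees(np.arctan2(Dt[1],Dt[0]));ang=(ang+90)%180-90
    w=s["position"];e=w[:2]-C
    print("t",round(s["time"],2),"pos",w.round(4),"along",(e@D).round(4),"off",(e@[-D[1],D[0]]).round(4),"F",s["ft_force"].round(2),"grip",round(s["grip_width"],3),"| d",a.round(1),"turn",round(ang/5,2),"tilt",np.round(Rm[:,2],3),"q",s["joint_positions"].round(2))
E
python3 -c "
from h import *
print(ctrl.tip_extent);go(-.11,.2)"
```

```text
0.019
t 0.8 pos [0.2774 0.5879 0.2416] along -0.601 off 0.0427 F [ 0.32 -0.37  0.41] grip 0.999 | d [-355.7 -341.1   41.6] turn 7.76 tilt [ 0.  0. -1.] q [-1.12  0.32 -0.07  1.45  0.02  1.37 -0.06]
```

```bash
python3 -m crank '[{"tx":-36,"ty":-34,"tz":0,"turn":0.8},{"tx":-72,"ty":-68,"tz":0,"turn":1.6},{"tx":-108,"ty":-102,"tz":0,"turn":2.4},{"tx":-144,"ty":-136,"tz":0,"turn":3.2},{"tx":-180,"ty":-170,"tz":0,"turn":4.0}]' 0 20; python3 -c "
from h import *
go(-.11,.2)"
```

```text
time: 1.42
position: [0.3682, 0.3558, 0.2418]
tool_rot: [1.212, 2.898, 0.001]
ft_force: [1.4, 0.7, 0.4]
grip_width: 0.519
grip_force: 0.0
t 1.43 pos [0.3682 0.3558 0.2418] along -0.3526 off 0.0229 F [1.43 0.72 0.41] grip 0.519 | d [-222.4  -99.4   41.8] turn 3.74 tilt [ 0.001  0.001 -1.   ] q [-0.9   0.03  0.09  1.79 -0.    1.32 -0.04]
```

```bash
python3 -m crank '[{"tx":-50,"ty":-22,"tz":10,"turn":0.8},{"tx":-100,"ty":-45,"tz":20,"turn":1.6},{"tx":-150,"ty":-67,"tz":30,"turn":2.4},{"tx":-200,"ty":-89,"tz":40,"turn":3.2},{"tx":-223,"ty":-100,"tz":42,"turn":3.76}]'; python3 -m crank '[{"tx":0,"ty":0,"tz":0,"turn":0},{"tx":0,"ty":0,"tz":0,"turn":0}]'; python3 - <<'E'
from h import *
im,d,P=cloud("wrist");cv2.imwrite("pics/w1.png",im[...,::-1])
fit(im,P)
for q in ("row_start","row_end"):
    for r in ctrl.mark_of("wrist",q)[:2]: print(q,np.round(r["xyz"],4),round(r["confidence"],2))
for i in range(3): 
    go(-.11,.145); ctrl.get_image("wrist")
E
```

```text
time: 2.05
position: [0.4541, 0.1253, 0.1993]
tool_rot: [1.674, 2.658, -0.001]
ft_force: [0.6, 0.3, -0.6]
grip_width: 0.021
grip_force: 0.0
time: 2.3
position: [0.4533, 0.1305, 0.1999]
tool_rot: [-1.662, -2.666, -0.002]
ft_force: [0.8, -0.0, 0.1]
grip_width: 0.003
grip_force: 0.0
blue 1727 mean [0.451  0.1306 0.1203] rect [465.4 101.4] [25.5 98. ] 26.3 dir [-0.445  0.896] z [0.1145 0.1211 0.1243]
orange 1896 mean [0.4353 0.1613 0.1184] rect [436.1 161.3] [26.7 32.1] 25.9 dir [ 0.515 -0.857] z [0.1171 0.1186 0.1197]
row_start [0.4557 0.1268 0.1165] 0.92
t 2.45 pos [0.4532 0.1304 0.1997] along -0.1126 off 0.0008 F [ 0.39 -0.13  0.05] grip 0.006 | d [-2.6 -0.8 54.7] turn 0.04 tilt [ 0.  0. -1.] q [-0.67 -0.04  0.32  1.94  0.01  1.24  0.11]
t 2.5 pos [0.4533 0.1301 0.1997] along -0.1123 off 0.0007 F [ 0.2  -0.49  0.23] grip 0.004 | d [-2.3 -0.8 54.7] turn 0.04 tilt [ 0.  0. -1.] q [-0.67 -0.04  0.32  1.94  0.01  1.24  0.11]
t 2.55 pos [0.4533 0.1297 0.1997] along -0.112 off 0.0007 F [ 0.06 -0.98 -0.13] grip 0.006 | d [-2.  -0.7 54.7] turn 0.03 tilt [ 0.  0. -1.] q [-0.67 -0.04  0.32  1.94  0.01  1.24  0.11]
```

View pics/w1.png

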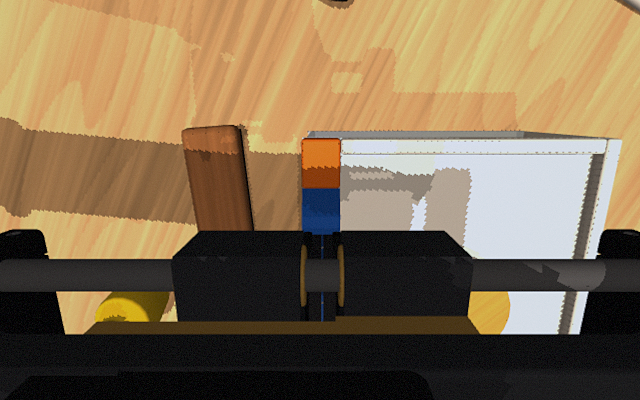

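The wrist view shows the closed fingers at about (322,270). They are centred over the blue strip, just in front of the orange corner block (322,162). I'll descend.

```bash
python3 -m crank '[{"tx":-1,"ty":-0.5,"tz":20,"turn":0},{"tx":-2,"ty":-0.5,"tz":40,"turn":0},{"tx":-2,"ty":-0.5,"tz":52,"turn":0},{"tx":-2,"ty":-0.5,"tz":52,"turn":0}]'; python3 -c "
from h import *
go(-.11,.1365)"
```

```text
time: 3.1
position: [0.4534, 0.1265, 0.1469]
tool_rot: [-1.665, -2.663, 0.002]
ft_force: [0.2, 0.1, -0.4]
grip_width: 0.005
grip_force: 0.0
t 3.1 pos [0.4534 0.1265 0.1469] along -0.1091 off -0.0006 F [ 0.18  0.09 -0.45] grip 0.005 | d [ 0.9  0.6 10.4] turn 0.01 tilt [-0.001 -0.001 -1.   ] q [-0.66  0.01  0.33  2.01 -0.    1.13  0.13]
```

```bash
python3 -m crank '[{"tx":0,"ty":0,"tz":4,"turn":0},{"tx":0,"ty":0,"tz":7,"turn":0},{"tx":0,"ty":0,"tz":9,"turn":0},{"tx":0,"ty":0,"tz":10,"turn":0},{"tx":0,"ty":0,"tz":10,"turn":0}]'; python3 -c "
from h import *
go(-.11,.1365)"
```

```text
time: 3.72
position: [0.4543, 0.1267, 0.1378]
tool_rot: [1.666, 2.663, 0.001]
ft_force: [1.0, 0.4, 1.3]
grip_width: 0.0
grip_force: 0.7
t 3.73 pos [0.4543 0.1267 0.1378] along -0.1089 off 0.0002 F [1.02 0.35 1.33] grip 0.0 | d [ 1.1 -0.2  1.3] turn 0.0 tilt [ 0.001  0.    -1.   ] q [-0.66  0.02  0.33  2.02 -0.01  1.11  0.13]
```

```bash
python3 -m crank '[{"tx":0,"ty":0,"tz":1,"turn":0},{"tx":0,"ty":0,"tz":1.5,"turn":0},{"tx":0,"ty":0,"tz":1.5,"turn":0},{"tx":-6,"ty":0,"tz":1.5,"turn":0},{"tx":-12,"ty":0,"tz":1.5,"turn":0}]'; python3 -c "
from h import *
go(-.05,.1365)"
```

```text
time: 4.35
position: [0.4591, 0.1152, 0.1359]
tool_rot: [-1.666, -2.663, 0.001]
ft_force: [0.6, 0.5, -0.7]
grip_width: 0.007
grip_force: 0.1
t 4.35 pos [0.4591 0.1152 0.1359] along -0.0964 off -0.0005 F [ 0.57  0.46 -0.67] grip 0.007 | d [-46.4   0.5  -0.6] turn 0.0 tilt [-0.001 -0.    -1.   ] q [-0.64  0.02  0.35  2.02 -0.01  1.1   0.16]
```

```bash
python3 -m crank '[{"tx":-7,"ty":0,"tz":0,"turn":0},{"tx":-14,"ty":0,"tz":0,"turn":0},{"tx":-21,"ty":0,"tz":0,"turn":0},{"tx":-28,"ty":0,"tz":0,"turn":0},{"tx":-35,"ty":0,"tz":0,"turn":0}]'; python3 -c "
from h import *
go(-.022,.1365)"
```

```text
time: 4.97
position: [0.475, 0.0833, 0.1361]
tool_rot: [1.667, 2.662, -0.0]
ft_force: [-0.7, 0.7, 1.4]
grip_width: 0.003
grip_force: 0.6
t 4.97 pos [0.475  0.0833 0.1361] along -0.0608 off -0.0001 F [-0.67  0.72  1.44] grip 0.003 | d [-38.8   0.1  -0.4] turn -0.0 tilt [ 0. -0. -1.] q [-0.6   0.04  0.38  2.   -0.02  1.1   0.24]
```

Tab 2 is going down with light forces, so I'll continue.

```bash
python3 -m crank '[{"tx":-8,"ty":0,"tz":0,"turn":0},{"tx":-16,"ty":0,"tz":0,"turn":0},{"tx":-24,"ty":0,"tz":0,"turn":0},{"tx":-32,"ty":0,"tz":0,"turn":0},{"tx":-40,"ty":0,"tz":0,"turn":0}]'; python3 -c "
from h import *
go(.022,.1365)"
```

```text
time: 5.6
position: [0.4925, 0.047, 0.1361]
tool_rot: [1.666, 2.662, -0.001]
ft_force: [-0.3, 0.9, 1.1]
grip_width: 0.002
grip_force: 0.4
t 5.6 pos [0.4925 0.047  0.1361] along -0.0205 off -0.0002 F [-0.33  0.89  1.1 ] grip 0.002 | d [-42.5   0.2  -0.4] turn 0.0 tilt [ 0.001 -0.001 -1.   ] q [-0.56  0.07  0.42  1.97 -0.03  1.1   0.33]
```

```bash
python3 -m crank '[{"tx":-8,"ty":0,"tz":0,"turn":0},{"tx":-16,"ty":0,"tz":0,"turn":0},{"tx":-24,"ty":0,"tz":0,"turn":0},{"tx":-32,"ty":0,"tz":0,"turn":0},{"tx":-40,"ty":0,"tz":0,"turn":0}]'; python3 -c "
from h import *
go(.066,.1365)"
```

```text
time: 6.22
position: [0.5101, 0.0112, 0.1361]
tool_rot: [1.665, 2.662, -0.001]
ft_force: [0.0, -0.0, -0.0]
grip_width: 0.005
grip_force: 0.1
t 6.22 pos [0.5101 0.0112 0.1361] along 0.0194 off -0.0001 F [ 0.05 -0.05 -0.02] grip 0.005 | d [-46.6   0.1  -0.4] turn 0.01 tilt [ 0.001 -0.001 -1.   ] q [-0.51  0.11  0.46  1.94 -0.05  1.11  0.43]
```

```bash
python3 -m crank '[{"tx":-8,"ty":0,"tz":0,"turn":0},{"tx":-16,"ty":0,"tz":0,"turn":0},{"tx":-24,"ty":0,"tz":0,"turn":0},{"tx":-32,"ty":0,"tz":0,"turn":0},{"tx":-40,"ty":0,"tz":0,"turn":0}]'; python3 -c "
from h import *
go(.11,.1365)"
```

```text
time: 6.85
position: [0.5273, -0.0237, 0.136]
tool_rot: [1.665, 2.664, 0.0]
ft_force: [0.7, 0.3, 0.6]
grip_width: 0.004
grip_force: 0.0
t 6.85 pos [ 0.5273 -0.0237  0.136 ] along 0.0584 off 0.0001 F [0.67 0.33 0.63] grip 0.004 | d [-51.6  -0.2  -0.5] turn 0.01 tilt [ 0.  0. -1.] q [-0.46  0.15  0.49  1.9  -0.08  1.11  0.52]
```

```bash
python3 -m crank '[{"tx":-8,"ty":0,"tz":0,"turn":0},{"tx":-16,"ty":0,"tz":0,"turn":0},{"tx":-24,"ty":0,"tz":0,"turn":0},{"tx":-32,"ty":0,"tz":0,"turn":0},{"tx":-40,"ty":0,"tz":0,"turn":0}]'; python3 -c "
from h import *
go(.11,.1365)
im,d,P=cloud('wrist');cv2.imwrite('pics/w2.png',im[...,::-1]);np.savez('w2.npz',im=im,P=P)
im,d,P=cloud('scene');cv2.imwrite('pics/s2.png',cv2.resize(im[150:270,290:430,::-1],None,fx=5,fy=5,interpolation=cv2.INTER_CUBIC))"
```

```text
time: 7.48
position: [0.5444, -0.0586, 0.136]
tool_rot: [-1.664, -2.663, -0.002]
ft_force: [-2.9, 3.8, 2.5]
grip_width: 0.009
grip_force: 0.8
t 7.47 pos [ 0.5444 -0.0586  0.136 ] along 0.0972 off 0.0003 F [-2.86  3.81  2.51] grip 0.009 | d [-12.8  -0.3  -0.5] turn 0.02 tilt [-0.001  0.002 -1.   ] q [-0.4   0.2   0.52  1.85 -0.11  1.12  0.61]
```

View pics/w2.png

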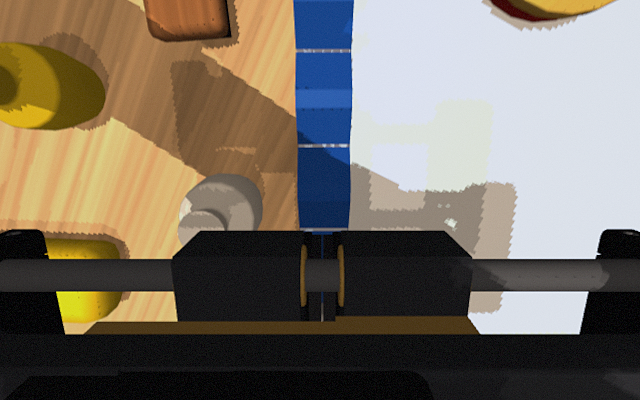

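The wrist view shows the row passing under the fingers at (322,260), with tabs 4 and 5 pressed behind them at about (322,95) and (322,190). The tin and vase have not moved. I'll finish tab 6.

```bash
python3 -m crank '[{"tx":-5,"ty":0,"tz":0,"turn":0},{"tx":-10,"ty":0,"tz":0,"turn":0},{"tx":-13,"ty":0,"tz":0,"turn":0},{"tx":-13,"ty":0,"tz":0,"turn":0}]'; python3 -c "
from h import *
go(.11,.1365)
z=np.load('w2.npz');P=z['P'];h=cv2.cvtColor(z['im'],cv2.COLOR_RGB2HSV)
e=P[...,:2]-C;a=e@D;o=abs(e@np.array([-D[1],D[0]]))
m=(o<.009)&(h[...,0]>100)&(h[...,0]<125)&(P[...,2]>.1)&(P[...,2]<.14)
for i in range(6):
    k=m&(abs(a-(-.11+.044*i))<.004)
    print(i+1,k.sum(),np.median(P[k][:,2]) if k.any() else None)
"
```

```text
time: 8.07
position: [0.5503, -0.0717, 0.1361]
tool_rot: [1.667, 2.663, -0.0]
ft_force: [0.3, 0.1, 0.8]
grip_width: 0.008
grip_force: 0.0
t 8.07 pos [ 0.5503 -0.0717  0.1361] along 0.1116 off -0.0002 F [0.32 0.05 0.82] grip 0.008 | d [ 1.6  0.2 -0.4] turn -0.0 tilt [ 0. -0. -1.] q [-0.39  0.21  0.53  1.84 -0.12  1.12  0.63]
1 0 None
2 0 None
3 0 None
4 718 0.11725587195518346
5 606 0.1172232795253521
6 0 None
```

```bash
python3 -m crank '[{"tx":0,"ty":0,"tz":-15,"turn":0},{"tx":0,"ty":0,"tz":-32,"turn":0},{"tx":-30,"ty":0,"tz":-32,"turn":0},{"tx":-60,"ty":0,"tz":-32,"turn":0},{"tx":-80,"ty":0,"tz":-32,"turn":0}]';python3 -m crank '[{"tx":0,"ty":0,"tz":0,"turn":0}]'; cat > chk.py <<'E'
from h import *
import sys
go(.11,.1365)
for n in ("wrist","top"):
    im,d,P=cloud(n);h=cv2.cvtColor(im,cv2.COLOR_RGB2HSV);fit(im,P)
    cv2.imwrite(f"pics/{n}_{sys.argv[1]}.png",im[...,::-1])
    e=P[...,:2]-C;a=e@D;o=abs(e@np.array([-D[1],D[0]]))
    m=(o<.009)&(h[...,0]>100)&(h[...,0]<125)&(P[...,2]>.1)&(P[...,2]<.14)
    for i in range(6):
        k=m&(abs(a-(-.11+.044*i))<.004)
        print(n,i+1,k.sum(),np.median(P[k][:,2]).round(4) if k.any() else None)
E
python3 chk.py 3
```

```text
time: 8.7
position: [0.5863, -0.1446, 0.1699]
tool_rot: [1.666, 2.661, 0.001]
ft_force: [-0.6, 0.6, 0.4]
grip_width: 0.007
grip_force: 0.0
time: 8.82
position: [0.5858, -0.1449, 0.1694]
tool_rot: [1.668, 2.66, -0.0]
ft_force: [-0.4, 0.2, 0.4]
grip_width: 0.004
grip_force: 0.0
t 8.82 pos [ 0.5858 -0.1449  0.1694] along 0.1929 off -0.0003 F [-0.37  0.21  0.39] grip 0.004 | d [83.   0.1 32.7] turn -0.02 tilt [ 0.002 -0.001 -1.   ] q [-0.28  0.29  0.57  1.69 -0.17  1.21  0.78]
blue 5647 mean [ 0.5448 -0.0601  0.1132] rect [546.  -61.5] [26.5 62.8] 26.2 dir [-0.442  0.897] z [0.1079 0.1134 0.1176]
wrist 1 0 None
wrist 2 0 None
wrist 3 0 None
wrist 4 0 None
wrist 5 47 0.1168
wrist 6 521 0.1171
blue 405 mean [0.4993 0.0331 0.1128] rect [501.6  28.4] [ 24.1 261.3] 26.1 dir [-0.443  0.896] z [0.1059 0.1128 0.1199]
orange 58 mean [0.4356 0.1609 0.1178] rect [435.8 161.9] [22.3 31.6] 27.0 dir [ 0.462 -0.887] z [0.1091 0.1188 0.1234]
top 1 11 0.1165
top 2 11 0.117
top 3 10 0.1162
top 4 11 0.118
top 5 10 0.1154
top 6 11 0.115
```

All six crowns read 115–118 mm, against 124 mm when up, and the box has not moved. I'll raise the hand clear and check once more.

```bash
python3 -m crank '[{"tx":0,"ty":0,"tz":-25,"turn":0},{"tx":0,"ty":0,"tz":-50,"turn":0},{"tx":0,"ty":0,"tz":-75,"turn":0},{"tx":0,"ty":0,"tz":-90,"turn":0},{"tx":0,"ty":0,"tz":-90,"turn":0}]'; python3 - <<'E'
from h import *
im,d,P=cloud("scene");cv2.imwrite("pics/s4.png",cv2.resize(im[140:290,270:450,::-1],None,fx=4,fy=4,interpolation=cv2.INTER_CUBIC))
E
```

```text
time: 9.55
position: [0.5858, -0.1426, 0.2592]
tool_rot: [1.664, 2.663, 0.002]
ft_force: [0.1, -0.1, -0.4]
grip_width: 0.011
grip_force: 0.0
```

View pics/s4.png

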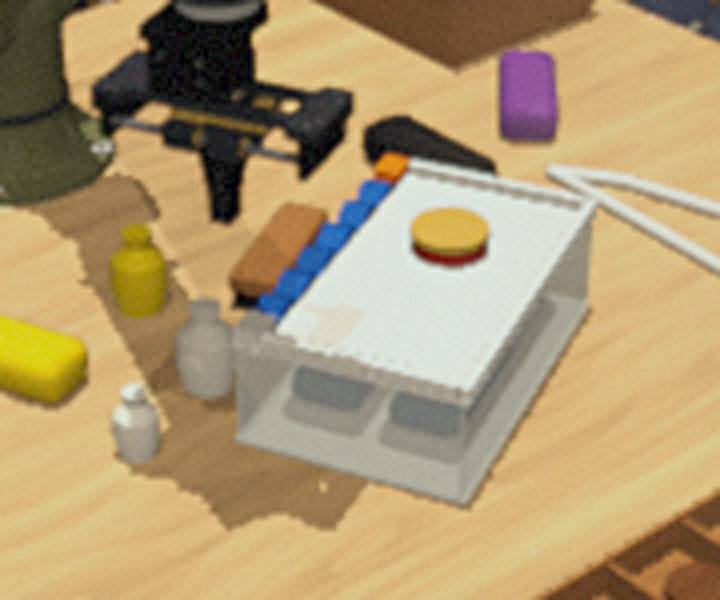

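The hand is clear at crop (225,210). The tabs are down level with the corner blocks. The tin (450,235), vase (207,350) and brush (280,250) are where they started. I'll hand it in.

```bash
python3 -c "
from bench import ctrl
print(ctrl.close_job())"
```

```text
the job is handed in; nothing more can be done
None
```

I pressed all six tabs down to about 1 mm below the rim, in order and in one light pass, with the box and the things around it showing no visible movement and the hand clear; the job is handed in, but no verdict came back.

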